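# Load a filter cassette against the presence switch of a reading dock

### The arm

A 6-joint arm with a two-finger parallel gripper is mounted at the origin on a cart in front of the work surface, level with it; the furniture and walls round the work are solid. World frame = base frame: x ahead of the robot, y to its left, z up, the work surface at z = 0. Lengths are in m, angles in rad, forces in N, time in s.
With the tool pointing down it reaches from about 0.275 to 0.825 m from the base axis. Payload 5.2 kg.
Tool frame: the origin (TCP) lies on the centre line of the jaws, within the pads' length; the fingertips stand 19 mm ahead of it and the grasp point (between the pads) is the TCP (arm.finger_overhang is the distance from the TCP to the fingertips, in m); z points along the fingers, y is the line along which they close (so a half turn about z gives the same grasp; the last joint's range is limited). The gripper opens to 93 mm and grips with 3 to 60 N. Pads are 15 mm wide; open, the fingers measure 128 mm over their backs; the gripper's body (75 mm by 188 mm) begins 65 mm behind the grasp point.
Start: joints at [0.98, 0.259, 1.535, -0, 1.348, -0.203], TCP at [0.208, 0.509, 0.238] pointing down, gripper open.
Joint ranges: [-3.14, 3.14], [-0.91, 2.08], [0.19, 2.58], [-1.22, 4.36], [0.22, 2.71], [-3.12, 3.12]. Speed limits (rad/s): [2.57, 2.57, 3.14, 3.14, 3.14, 3.14].

### API

Orientations are given as a unit quaternion [x, y, z, w].
In Python, from cell import arm, read_camera gives the robot as it stands.
- The arm moves only by the shell command python3 -m handwheel 'ROWS' [FORCE]. ROWS is JSON, a list that holds one entry, the list of rows, each a list of 7 numbers: the gripper's target within -1 to 1 (shut at 1, half-way at 0, fully open at -1), then the shift along the tool's x, y, z each as a share of 500 mm, from -1 to 1, then the turn, a rotation vector about the tool's x, y, z each as a share of 45 degrees, from -1 to 1. In form: [[[fingers, x, y, z, ax, ay, az], ...]]. A call has 1 to 20 rows; each row is the pose to reach, as a shift and turn from the pose commanded when the call began, along the tool's axes at that moment; what a row does not reach only later rows make up. A row lasts 1/8 s, in which the tool goes at most 62.5 mm and 10.7 degrees, less where a joint would pass 70% of its speed; a pose out of reach is approached as far as the arm can. A call with a number of a shift or a turn outside -1 to 1 is refused whole. A call with a gripper value outside its range is refused whole. The fingers move at their own pace and stop on an object; FORCE is the grip in N (left out, the last holds). Time passes only in rows, so rows that repeat a pose let the fingers close. It gives the time, the measured TCP pose, the force, the opening and the grip force at its end, in the units of the state.
- arm.sense(): the state, without advancing time (a new reading comes with each control period).
- read_camera(name): name is "scene" or "top" or "wrist"; returns a dict with "frame" (400x640x3 uint8, blue, green, red), "range_z" (400x640 float32, m along the optical axis (not along the pixel's ray), 0 where there is no reading), "fx", "fy", "cx", "cy" (pixels), "dist_coeffs" ([k1, k2, p1, p2, k3] as OpenCV has them; the pictures are not rectified), "origin" and "attitude" of the camera in the world. Camera axes: x right, y up, looking along -z (the intrinsics and any distortion apply to the point x, -y, -z); pixel columns grow to the right and rows downward; lengths in m; the calibration is good to about 2 mm. A picture is of the moment at which its call begins.
- arm.hand_in(): hands the job in; it is judged then, once.
The state is a dict: "t": time; "joint_pos": joint angles; "dq": joint speeds; "effort": joint torques, N m; "tool_pos": TCP position; "tcp_rot": TCP orientation; "wrist_force": force on the tool from outside, world axes, zero at the start; "moment": the same for the moment, N m; "width": finger opening in m; "finger_force": force on a finger pad.
Only numpy, scipy, OpenCV 4.12 (cv2) and the standard library are available. Lean on these libraries where they do the work, as an engineer would, in place of code of your own. Each camera call takes 0.05 s, during which the arm holds its last target. There are 200 camera calls.

### The job

Take the filter cassette (the one with the flat upright grip tab) straight up out of its tray pocket, set it down between the rails of the reading dock, and slide it fully home against the end stops without ramming it, so that its edge holds the hinged switch lever pressed in and the sprung catch pops up behind it. Leave the blank cassette (round knob) in its pocket and do not disturb the things standing around.

Things in the scene. Friction and masses are not known exactly. Their poses are not given: they have to be found in the camera images.
- filter_cassette: White plastic block 80 mm (x) x 56 mm (y) x 16 mm high with four round filters on its top and a flat aluminium grip tab standing in the middle of the top: 10 mm thick along x, 30 mm wide along y, from z = 16 to z = 45 mm. About 0.25 kg. Origin at the centre of its underside, z up. Both ends are alike, so it may lie either way round. In its pocket only the tab can be gripped.
- blank_cassette: White plastic block of the same 80 x 56 x 16 mm without filters; its grip is a round knob 20 mm across, top at z = 38 mm. Origin at the centre of its underside. It stays in its pocket.
- tray: Grey plastic tray 107 mm (x) x 148 mm (y) x 16 mm high, fixed. Origin at the centre of its underside. Two pockets, centres at y = +35.5 and y = -35.5 mm, each 83 x 59 mm and 12 mm deep (floor at z = 4 mm); either cassette may lie in either, long side along the tray's x. (Left of the dock, beyond y = +0.17 m, a shaker carries bottles up to about 0.35 m high.)
- dock: White reading dock, fixed, 196 mm long (x from -130 to +66 mm), 112 mm wide; a 62 mm high housing from x = +20 mm on. Origin on its underside, middle of the width; its x is the loading direction, towards the housing. It carries an aluminium nest: smooth flat deck (top at z = 16 mm), two rails along x, two end stops, switch lever and catch.
- nest_home (a point): Where the centre of a cassette's underside is when it is home with the nest at its middle setting (dock x = -40, y = 0, z = 16 mm). Axes as the dock's. The nest is clamped anywhere from -6 to +6 mm along x and its setting is not reported: the true home is that far off, so feel for the stops. Pushing the tab along takes up to about 11 N at the tool; more means the stops.
- nest_entry (a point): Where a cassette's underside centre may first be set down between the rails: 26 mm before nest_home, at deck height. The rails are 60 mm apart, tops rounded, 18 mm above the deck; the stops are 20 mm above it. The leading edge must be at least 10 mm before the stops when it is lowered, to miss the lever; then slide it along the deck.
- switch_lever (a joint): Hinged lever with roller, upright pivot, between the two end stops; free, its roller reaches 9 mm out from them, 4 to 14 mm above the deck. 0 = free, grows as pressed towards the housing: 0.36 rad with a cassette against the stops, about 0.30 with it resting back on the catch; the switch trips at 0.25. Its spring (2 to 3 N) pushes a cassette that is not caught back.
- catch (a joint): Sprung steel catch, 12 mm wide, in the middle of the front of the deck, hinged across it; tip 5 mm above the deck, 82 mm before the stops. 0 = up, about 0.23 rad = pressed down by a cassette lying over it (under 1 N). It pops up behind the cassette's trailing edge once the leading edge is within about 2 mm of the stops, and then holds it there against the lever.
- spare_bottle: White bottle 48 mm across, 112 mm high, bystander. Origin at its underside.
- petri_dish: Glass dish 70 mm across, 16 mm high, bystander. Origin at its underside.
- tape_roll: Roll of tape 68 mm across, 19 mm high, lying flat, bystander. Origin at its underside.

How it is judged:
By the outcome, as a careful person would: the job done as asked, in the order asked, and still so for the second after the job is handed in, with the robot touching nothing.
It also fails if it takes over 51 s, if anything falls off the work surface, if the arm or the gripper's body presses on something with over 40 N, if the wrist force passes 120 N, or if a joint passes its speed limit or range.

## Working session

There is one attempt and no reset: what is moved stays moved. The work goes in short steps, Python scripts to look and compute and a shell command to move; the robot and the scene stay as the last step left them, time stands still between calls to the robot, and variables do not carry over. Pictures are saved under pics/ and viewed, at most 10 in all, crops included, and the job is handed in when it is done.

```bash
ls; mkdir -p pics
python3 - <<'E'
from cell import arm, read_camera
import cv2
print(arm.sense())
for n in("scene","top"):
    c=read_camera(n); cv2.imwrite(f"pics/{n}.png",c["frame"]); print(n,c["fx"],c["fy"],c["cx"],c["cy"],c["dist_coeffs"],c["origin"],c["attitude"])
E
```

```text
pics
{'t': 0.0, 'joint_pos': array([ 9.80214013e-01,  2.59365459e-01,  1.53612842e+00, -1.90641112e-05,
        1.34800275e+00, -2.02755185e-01]), 'dq': array([-0.00076535, -0.00064431,  0.00099045, -0.00048882,  0.00037419,
       -0.00061434]), 'effort': array([-3.98855045e-04, -4.37299418e+01, -2.83999962e+01,  7.19709601e-02,
        4.09804936e-02, -1.73077856e-04]), 'tool_pos': array([0.20765249, 0.50871111, 0.23678741]), 'tcp_rot': array([ 1.92698413e-01,  9.81257568e-01, -8.81659607e-04, -3.59225633e-04]), 'wrist_force': array([ 0.91217554, -0.36042354, -0.00206288]), 'moment': array([ 0.02127282, -0.0115224 ,  0.07691693]), 'finger_force': 0.0, 'width': 0.0927816558770884}
scene 386.14392444423015 386.14392444423015 320.28191881850597 198.40348004350275 [-0.02160734  0.          0.          0.          0.        ] [-0.12219922 -0.46704552  0.45826135] [ 0.43541697 -0.27066918 -0.451537    0.73024968]
top 445.2697478983503 445.2697478983503 320.5640881467325 194.34528783193343 [-0.01976578  0.          0.          0.          0.        ] [ 0.40005644 -0.1293163   0.95504759] [ 0.04905975 -0.06680074 -0.69981564  0.70949903]
```

View pics/top.png

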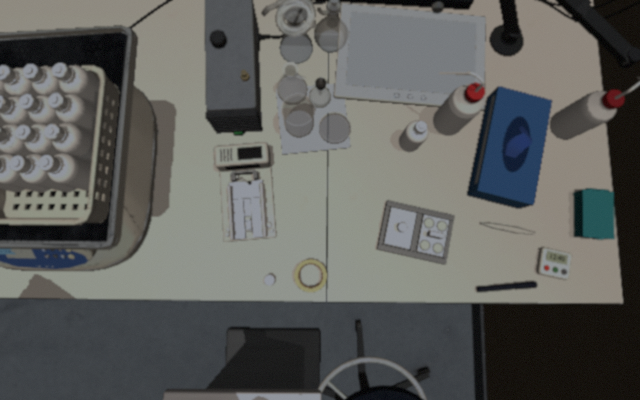

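View pics/scene.png

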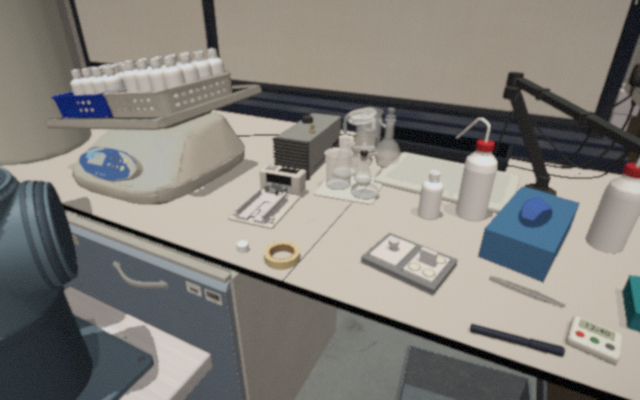

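The top view shows the tray at about (416,232), with the filter cassette in its right pocket at (434,236) and the blank at (400,228). The dock's nest is around (247,205) with its housing at (242,156). The tape is at (310,275), and the small bottle at (415,133).

```bash
cat > h.py <<'E'
from cell import arm, read_camera
import cv2, numpy as np
from scipy.spatial.transform import Rotation as R
def rays(c,px):
    K=np.array([[c["fx"],0,c["cx"]],[0,c["fy"],c["cy"]],[0,0,1]])
    u=cv2.undistortPoints(np.float64(px).reshape(-1,1,2),K,np.float64(c["dist_coeffs"]))[:,0]
    return R.from_quat(c["attitude"]).apply(np.c_[u[:,0],-u[:,1],-np.ones(len(u))])
def onplane(c,px,z):
    d=rays(c,px); o=np.array(c["origin"]); return o+d*((z-o[2])/d[:,2])[:,None]
def cloud(c):
    v,u=np.mgrid[:400,:640]; d=rays(c,np.c_[u.ravel(),v.ravel()])
    return (np.array(c["origin"])+d*c["range_z"].reshape(-1,1)).reshape(400,640,3)
E
python3 - <<'E'
from h import *
c=read_camera("top"); f=c["frame"]
P=cloud(c)
for n,p in dict(tray=(380,232),tab=(434,236),knob=(401,228),deck=(247,210),housing=(242,156),table=(350,200)).items(): print(n,P[p[1],p[0]].round(4),onplane(c,[p],0.016).round(4))
a=cv2.resize(f[190:275,370:465],None,fx=5,fy=5,interpolation=cv2.INTER_CUBIC)
b=cv2.resize(f[135:250,205:290],None,fx=4,fy=4,interpolation=cv2.INTER_CUBIC)
o=np.zeros((460,475+340+0,3),np.uint8);o[:425,:475]=a;o[:460,475:]=b
cv2.imwrite("pics/crop.png",o[:,:800])
E
```

```text
tray [ 0.4773 -0.2796  0.0113] [[ 0.4769 -0.2789  0.016 ]]
tab [ 0.4676 -0.3852  0.0473] [[ 0.4699 -0.394   0.016 ]]
knob [ 0.4834 -0.318   0.0436] [[ 0.486  -0.3237  0.016 ]]
deck [0.5201 0.0039 0.0123] [[0.5196 0.0034 0.016 ]]
housing [0.625  0.0113 0.0633] [[0.637  0.0187 0.016 ]]
table [ 0.5465 -0.2164  0.0026] [[ 0.5444 -0.2151  0.016 ]]
```

View pics/crop.png

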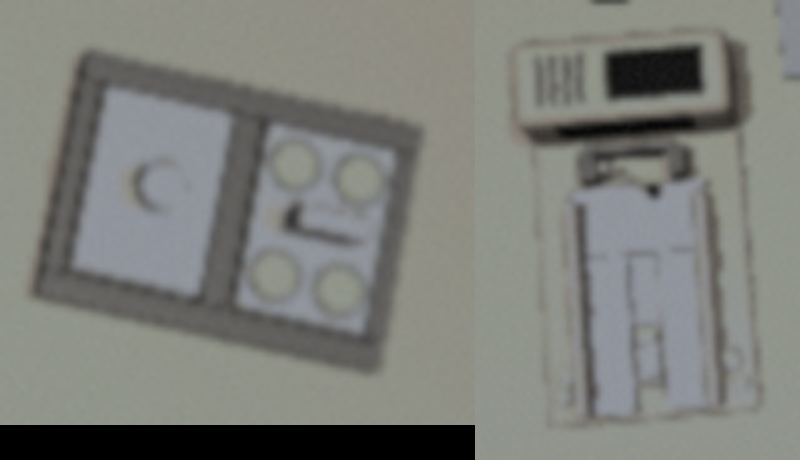

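The left crop shows the tray corners at about (85,52), (422,128), (380,372) and (33,295), with the tab near (325,230). In the right crop the dock's front corners are (550,425) and (760,408), the housing is at the top, and the rails lie along (585,200–415) and (710,190–405).

Run:
```python
from h import *
c=read_camera("top")
t=np.array([(85,52),(422,128),(380,372),(33,295)])/5+[370,190]
T=onplane(c,t,.016); print(T.round(4)); print("sizes",np.linalg.norm(np.diff(T,axis=0),axis=1))
ctr=T.mean(0); xd=(T[0]-T[3])+(T[1]-T[2]); yd=(T[0]-T[1])+(T[3]-T[2])
print("tray",ctr,np.degrees([np.arctan2(xd[1],xd[0]),np.arctan2(-yd[0],yd[1])]))
a=np.arctan2(xd[1],xd[0]); print("filter",ctr[:2]+35.5e-3*np.array([np.sin(a),-np.cos(a)]))
d=lambda q:np.array(q)/4+[205-475/4,135]
F=onplane(c,d([(550,425),(760,408)]),.006); H=onplane(c,d([(512,48),(742,35),(516,130),(745,118)]),.062)
print(F.round(4),H.round(4))
y=F[0]-F[1];print(np.linalg.norm(y),np.degrees(np.arctan2(-y[0],y[1])))
for i,j in((0,1),(2,3)): y=H[i]-H[j];print(np.linalg.norm(y),np.degrees(np.arctan2(-y[0],y[1])))
Rr=onplane(c,d([(577,205),(590,412),(700,190),(716,402)]),.034);print(Rr.round(4))
s=arm.sense();print(R.from_quat(s["tcp_rot"]).as_matrix().round(3))
w=read_camera("wrist");M=R.from_quat(s["tcp_rot"]);print("wristcam in tool",M.inv().apply(np.array(w["origin"])-s["tool_pos"]),(M.inv()*R.from_quat(w["attitude"])).as_matrix().round(3),w["fx"])
```

```text
[[ 0.5448 -0.2946  0.016 ]
 [ 0.5141 -0.4394  0.016 ]
 [ 0.4105 -0.4177  0.016 ]
 [ 0.441  -0.2713  0.016 ]]
sizes [0.14799785 0.10581535 0.14953137]
tray [ 0.47761345 -0.35575734  0.016     ] [-12.23037098 -11.86953798]
filter [ 0.47009303 -0.39045162]
[[ 0.4536  0.0513  0.006 ]
 [ 0.4641 -0.0593  0.006 ]] [[ 0.6434  0.0692  0.062 ]
 [ 0.6525 -0.0488  0.062 ]
 [ 0.6002  0.065   0.062 ]
 [ 0.6085 -0.0516  0.062 ]]
0.11107349737148034 5.433526132570716
0.11833021371652364 4.394958257115825
0.1168775231194345 4.071550651105265
[[ 0.5669  0.0372  0.034 ]
 [ 0.4589  0.0258  0.034 ]
 [ 0.5759 -0.0267  0.034 ]
 [ 0.465  -0.0386  0.034 ]]
[[-0.926  0.378 -0.001]
 [ 0.378  0.926 -0.001]
 [ 0.    -0.001 -1.   ]]
wristcam in tool [ 0.07233619  0.00049901 -0.14612692] [[-0.     0.965  0.262]
 [ 1.     0.001 -0.001]
 [-0.001  0.262 -0.965]] 314.1578535745698
```

```bash
python3 -m handwheel '[[[-1,-0.2,-0.25,0,0,0,0.3],[-1,-0.573,-0.758,0,0,0,1],[-1,-0.573,-0.758,0,0,0,1],[-1,-0.573,-0.758,0,0,0,1],[-1,-0.573,-0.758,0,0,0,1],[-1,-0.573,-0.758,0,0,0,1],[-1,-0.573,-0.758,0,0,0,1],[-1,-0.573,-0.758,0,0,0,1],[-1,-0.573,-0.758,0,0,0,1],[-1,-0.573,-0.758,0,0,0,1],[-1,-0.573,-0.758,0,0,0,1]]]'
```

```text
t: 1.62
tool_pos: [0.3295, 0.0511, 0.2376]
tcp_rot: [0.553, 0.833, 0.0, -0.0]
wrist_force: [-0.2, -0.2, -0.6]
width: 0.0931
finger_force: 0.0
```

```bash
python3 -m handwheel '[[[-1,-0.92,-0.083,0.1,0,0,0.778],[-1,-0.92,-0.083,0.1,0,0,0.778],[-1,-0.92,-0.083,0.1,0,0,0.778],[-1,-0.92,-0.083,0.1,0,0,0.778],[-1,-0.92,-0.083,0.1,0,0,0.778],[-1,-0.92,-0.083,0.1,0,0,0.778],[-1,-0.92,-0.083,0.1,0,0,0.778],[-1,-0.92,-0.083,0.1,0,0,0.778],[-1,-0.92,-0.083,0.1,0,0,0.778],[-1,-0.92,-0.083,0.1,0,0,0.778],[-1,-0.92,-0.083,0.1,0,0,0.778]]]'
python3 - <<'E'
from h import *
c=read_camera("wrist"); cv2.imwrite("pics/w1.png",c["frame"])
s=arm.sense();print(s["tool_pos"],R.from_quat(s["tcp_rot"]).as_matrix().round(3)); np.savez("w1.npz",**c)
E
```

```text
t: 3.0
tool_pos: [0.47, -0.3884, 0.1881]
tcp_rot: [0.778, 0.629, 0.0, -0.0]
wrist_force: [-0.3, -0.2, -0.1]
width: 0.0929
finger_force: 0.0
[ 0.46999772 -0.38871004  0.18826084] [[ 0.21   0.978  0.   ]
 [ 0.978 -0.21  -0.   ]
 [-0.     0.    -1.   ]]
```

View pics/w1.png

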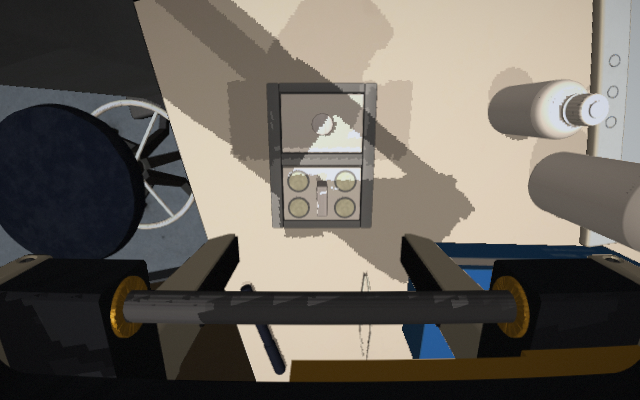

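The wrist view shows the filter cassette with its filters at (298,181), (345,181), (298,207) and (345,207). The tab is at about (322,197), and the tray edges run vertically in the picture, so the yaw is good.

Run:
```python
from h import *
c=dict(np.load("w1.npz")); s=arm.sense(); M=R.from_quat(s["tcp_rot"])
g=cv2.cvtColor(c["frame"][165:222,275:368],cv2.COLOR_BGR2GRAY)
print(c["frame"][181,298],c["frame"][170,322])
h=cv2.HoughCircles(cv2.resize(g,None,fx=4,fy=4,interpolation=cv2.INTER_CUBIC),cv2.HOUGH_GRADIENT,1,60,param1=80,param2=20,minRadius=30,maxRadius=60)
p=h[0][:,:2]/4+[275,165]; print(h[0][:,2]/4,p)
def show(n,px,z):
    W=onplane(c,px,z); print(n,W.round(4).tolist(),"tool",M.inv().apply(W-s["tool_pos"]).round(4).tolist())
show("filters",[(298,181),(345,181),(298,207),(345,207)],.020)
show("tray",[(267,83),(377,83),(372,227),(272,227)],.016)
P=cloud(c); m=(P[...,2]>.04)&(P[...,2]<.056); m[:165]=0;m[222:]=0;m[:,:275]=0;m[:,368:]=0
v,u=np.nonzero(m);print(len(v),u.min(),u.max(),v.min(),v.max(),M.inv().apply(P[m].mean(0)-s["tool_pos"]),P[m][:,2].mean())
```

```text
[127 154 164] [234 228 222]
[10.875  9.125 10.9    9.05 ] [[298.875 207.375]
 [298.125 181.375]
 [345.625 181.125]
 [344.875 207.875]]
filters [[0.4511, -0.3738, 0.02], [0.4979, -0.3839, 0.02], [0.4449, -0.4007, 0.02], [0.4927, -0.411, 0.02]] tool [[0.0106, -0.0216, 0.1683], [0.0106, 0.0262, 0.1683], [-0.0169, -0.0221, 0.1683], [-0.0169, 0.0268, 0.1683]]
tray [[0.4433, -0.275, 0.016], [0.5465, -0.2971, 0.016], [0.517, -0.4402, 0.016], [0.4119, -0.4176, 0.016]] tool [[0.1056, -0.0501, 0.1722], [0.1056, 0.0555, 0.1723], [-0.0405, 0.0567, 0.1723], [-0.0404, -0.0507, 0.1722]]
315 317 326 185 216 [-0.00264461  0.00215382  0.14045557] 0.04780643279958608
```

Run:
```python
import cv2,numpy as np
f=np.load("w1.npz")["frame"][160:232,262:382]
cv2.imwrite("pics/w1c.png",cv2.resize(f,None,fx=6,fy=6,interpolation=cv2.INTER_CUBIC))
```

```text
(no output)
```

View pics/w1c.png

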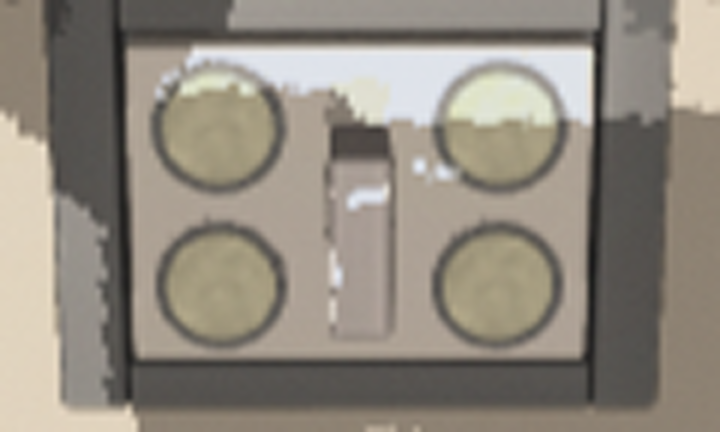

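The crop shows the tab's top face at (362,250) in crop pixels, square to the tool. Next: fingers half open, go down and grip.

```bash
python3 -m handwheel '[[[0,-0.006,0.005,0.1,0,0,0],[0,-0.006,0.005,0.18,0,0,0],[0,-0.006,0.005,0.24,0,0,0],[0,-0.006,0.005,0.28,0,0,0],[0,-0.006,0.005,0.292,0,0,0],[0,-0.006,0.005,0.292,0,0,0],[1,-0.006,0.005,0.292,0,0,0],[1,-0.006,0.005,0.292,0,0,0],[1,-0.006,0.005,0.292,0,0,0],[1,-0.006,0.005,0.292,0,0,0],[1,-0.006,0.005,0.292,0,0,0]]]' 30
```

```text
t: 4.42
tool_pos: [0.4715, -0.3937, 0.0419]
tcp_rot: [0.778, 0.628, -0.0, 0.0]
wrist_force: [-1.7, -0.4, 2.0]
width: 0.0099
finger_force: 30.0
```

```bash
python3 -m handwheel '[[[1,0,0,-0.005,0,0,0],[1,0,0,-0.015,0,0,0],[1,0,0,-0.03,0,0,0],[1,0,0,-0.06,0,0,0],[1,0,0,-0.14,0,0,0],[1,0,0,-0.22,0,0,0],[1,0,0,-0.26,0,0,0],[1,0,0,-0.26,0,0,0],[1,0,0,-0.26,0,0,0]]]'
python3 - <<'E'
from h import *
c=read_camera("wrist"); np.savez("w2.npz",**c)
s=arm.sense();np.savez("s2.npz",**{k:s[k] for k in("tool_pos","tcp_rot")});print(s["tool_pos"],R.from_quat(s["tcp_rot"]).as_matrix().round(3),s["width"])
cv2.imwrite("pics/w2.png",c["frame"])
E
```

```text
t: 5.55
tool_pos: [0.4711, -0.3932, 0.171]
tcp_rot: [0.778, 0.628, -0.0, -0.001]
wrist_force: [-0.2, 0.3, -3.5]
width: 0.0098
finger_force: 30.0
[ 0.4709618  -0.39300456  0.17045924] [[ 0.212  0.977 -0.001]
 [ 0.977 -0.212  0.002]
 [ 0.001 -0.002 -1.   ]] 0.009881956966446679
```

View pics/w2.png

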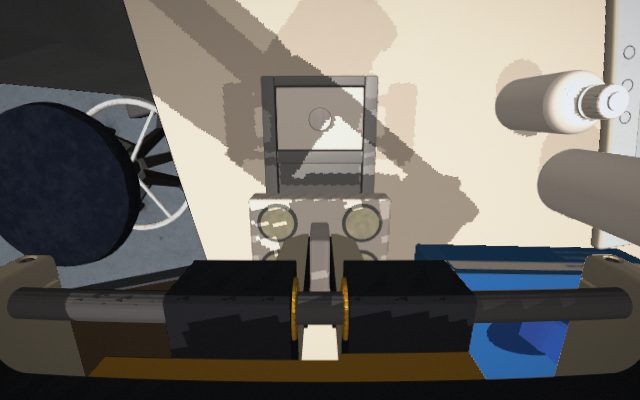

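The cassette hangs square in the grip: its top spans x from 249 to 390 px, with the far edge near v≈200. The pocket is empty and the blank is still in place.

```bash
python3 -m handwheel '[[[1,0.06,-0.02,0,0,0,-0.03],[1,0.15,-0.05,0,0,0,-0.1],[1,0.25,-0.08,0,0,0,-0.17],[1,0.35,-0.11,0,0,0,-0.23],[1,0.45,-0.145,0,0,0,-0.3],[1,0.55,-0.177,0,0,0,-0.35],[1,0.65,-0.21,0,0,0,-0.396],[1,0.71,-0.23,0,0,0,-0.396],[1,0.74,-0.238,0,0,0,-0.396],[1,0.74,-0.238,0,0,0,-0.396],[1,0.74,-0.238,0,0,0,-0.396],[1,0.74,-0.238,0,0,0,-0.396]]]'
python3 - <<'E'
from h import *
c=read_camera("wrist"); np.savez("w3.npz",**c)
s=arm.sense();print(s["tool_pos"],R.from_quat(s["tcp_rot"]).as_matrix().round(3),s["width"])
cv2.imwrite("pics/w3.png",c["frame"])
d=dict(np.load("w2.npz"));t=np.load("s2.npz");M=R.from_quat(t["tcp_rot"])
L=M.inv().apply(cloud(d).reshape(-1,3)-t["tool_pos"]).reshape(400,640,3)
for u in(262,300,375): print([(v,*(1000*L[v,u]).round(1)) for v in range(190,212,2)])
print([(u,*(1000*L[215,u]).round(1)) for u in(246,248,250,252,386,388,390,392)])
E
```

```text
t: 7.1
tool_pos: [0.4339, -0.008, 0.1715]
tcp_rot: [0.672, 0.74, -0.0, 0.0]
wrist_force: [1.0, 1.1, -2.9]
width: 0.0096
finger_force: 30.0
[ 0.43382183 -0.00783821  0.17154644] [[-0.096  0.995 -0.   ]
 [ 0.995  0.096 -0.   ]
 [-0.    -0.    -1.   ]] 0.010221271391377044
[(190, np.float64(-0.2), np.float64(-59.1), np.float64(171.1)), (192, np.float64(-2.2), np.float64(-59.1), np.float64(170.6)), (194, np.float64(28.8), np.float64(-33.7), np.float64(34.9)), (196, np.float64(28.9), np.float64(-32.7), np.float64(29.4)), (198, np.float64(29.2), np.float64(-31.8), np.float64(23.8)), (200, np.float64(28.3), np.float64(-31.6), np.float64(22.7)), (202, np.float64(27.2), np.float64(-31.6), np.float64(22.6)), (204, np.float64(25.8), np.float64(-31.8), np.float64(23.2)), (206, np.float64(24.7), np.float64(-31.8), np.float64(23.1)), (208, np.float64(24.0), np.float64(-31.6), np.float64(21.6)), (210, np.float64(22.5), np.float64(-31.9), np.float64(22.7))]
[(190, np.float64(0.5), np.float64(-19.4), np.float64(168.0)), (192, np.float64(-1.3), np.float64(-19.3), np.float64(166.8)), (194, np.float64(2
[... 1014 characters left out ...]
.float64(22.2)), (206, np.float64(25.3), np.float64(31.3), np.float64(20.9)), (208, np.float64(23.7), np.float64(31.7), np.float64(22.5)), (210, np.float64(23.0), np.float64(31.4), np.float64(20.8))]
[(246, np.float64(-27.3), np.float64(-77.4), np.float64(171.0)), (248, np.float64(-27.3), np.float64(-75.2), np.float64(170.7)), (250, np.float64(19.3), np.float64(-39.0), np.float64(23.5)), (252, np.float64(19.8), np.float64(-37.5), np.float64(21.8)), (386, np.float64(19.6), np.float64(38.1), np.float64(22.4)), (388, np.float64(19.7), np.float64(39.1), np.float64(22.0)), (390, np.float64(-27.3), np.float64(75.5), np.float64(170.6)), (392, np.float64(-26.9), np.float64(77.3), np.float64(169.4))]
```

View pics/w3.png

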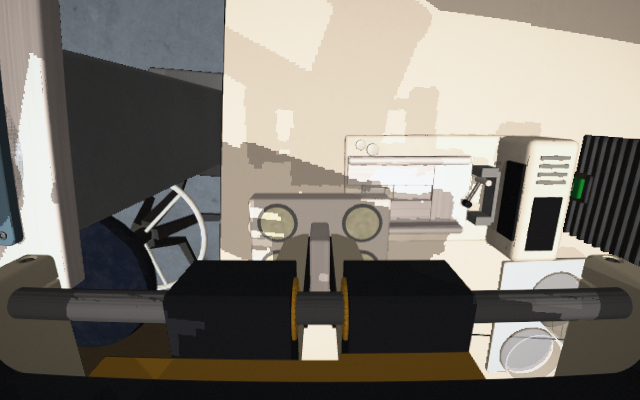

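Upper rail runs along v≈158 from u=348 to 470, the lower rail along v≈228 from u=392 to 462. The stops and lever are near u≈470–498. Next I'll measure them in the tool frame from the range data.

Run:
```python
from h import *
c=dict(np.load("w3.npz")); s=arm.sense(); M=R.from_quat(s["tcp_rot"])
P=cloud(c); L=M.inv().apply(P.reshape(-1,3)-s["tool_pos"]).reshape(400,640,3)*1000
for u in(400,420,440,455): print(u,[(v,*L[v,u].round(0)[[0]].tolist(),round(P[v,u,2]*1000)) for v in [*range(150,170),*range(212,242)] if P[v,u,2]>.024])
print([(u,round(L[190,u,1]),round(P[190,u,2]*1000)) for u in range(440,506,3)])
m=(P[...,2]>.029)&(P[...,2]<.040)
for a,b in((150,168),(212,240)):
    q=[]
    for u in range(396,460):
        v=[v for v in range(a,b) if m[v,u]]
        if v: x=L[v,u,0]; q.append((L[v,u,1].mean(),x.min(),x.max(),x.mean()))
    q=np.array(q); print(len(q),q[:,1:].mean(0),[np.degrees(np.arctan(np.polyfit(q[:,0],q[:,k],1)[0])) for k in(1,2,3)])
```

```text
400 [(157, 38.0, 30), (158, 37.0, 32), (159, 36.0, 32), (160, 35.0, 33), (161, 35.0, 33), (162, 33.0, 32), (163, 32.0, 32), (164, 32.0, 32), (225, -30.0, 25), (226, -30.0, 28), (227, -30.0, 32), (228, -30.0, 32), (229, -32.0, 32), (230, -33.0, 32), (231, -34.0, 32), (232, -35.0, 32), (233, -35.0, 33)]
420 [(157, 38.0, 30), (158, 37.0, 32), (159, 36.0, 32), (160, 35.0, 33), (161, 35.0, 33), (162, 34.0, 33), (163, 33.0, 33), (164, 32.0, 32), (225, -30.0, 26), (226, -30.0, 29), (227, -31.0, 29), (228, -31.0, 32), (229, -31.0, 33), (230, -33.0, 32), (231, -33.0, 33), (232, -34.0, 34)]
440 [(157, 38.0, 29), (158, 37.0, 31), (159, 36.0, 32), (160, 35.0, 33), (161, 35.0, 34), (162, 34.0, 33), (163, 33.0, 33), (164, 31.0, 30), (224, -28.0, 27), (225, -29.0, 27), (226, -29.0, 31), (227, -30.0, 31), (228, -31.0, 31), (229, -32.0, 32), (230, -32.0, 33), (231, -33.0, 33), (232, -35.0, 33)]
455 [(157, 38.0, 30), (158, 37.0, 32), (159, 36.0, 33), (160, 36.0, 32), (161, 35.0, 33), (162, 34.0, 33), (163, 33.0, 32), (164, 32.0, 32), (223, -28.0, 24), (224, -29.0, 26), (225, -29.0, 29), (226, -30.0, 29), (227, -30.0, 31), (228, -31.0, 31), (229, -32.0, 32), (230, -32.0, 33), (231, -33.0, 33), (232, -34.0, 33)]
[(440, 121, 14), (443, 123, 16), (446, 127, 15), (449, 0, 318), (452, 133, 14), (455, 136, 15), (458, 139, 14), (461, 142, 15), (464, 145, 15), (467, 148, 15), (470, 154, 8), (473, 150, 23), (476, 151, 27), (479, 164, 7), (482, 168, 7), (485, 165, 18), (488, 163, 26), (491, 165, 29), (494, 165, 33), (497, 167, 34), (500, 176, 26), (503, 173, 34)]
64 [31.56945614 37.88714678 34.90147647] [np.float64(0.02543880712141865), np.float64(0.25300354375146245), np.float64(0.22277758803871367)]
64 [-34.82535594 -29.70521729 -32.00068407] [np.float64(1.0948058672683187), np.float64(1.6661488776174516), np.float64(1.376225047203218)]
```

```bash
python3 -m handwheel '[[[1,0,0.03,0,0,0,0],[1,0.001,0.08,0,0,0,-0.011],[1,0.001,0.14,0.02,0,0,-0.011],[1,0.001,0.17,0.06,0,0,-0.011],[1,0.001,0.18,0.11,0,0,-0.011],[1,0.001,0.18,0.15,0,0,-0.011],[1,0.001,0.18,0.169,0,0,-0.011],[1,0.001,0.18,0.169,0,0,-0.011],[1,0.001,0.18,0.169,0,0,-0.011]]]'
python3 - <<'E'
from h import *
c=read_camera("wrist"); np.savez("w4.npz",**c)
s=arm.sense();print(s["tool_pos"],R.from_quat(s["tcp_rot"]).as_matrix().round(3),s["wrist_force"])
cv2.imwrite("pics/w4.png",cv2.resize(c["frame"][110:270,220:460],None,fx=3,fy=3))
M=R.from_quat(s["tcp_rot"]);P=cloud(c); L=M.inv().apply(P.reshape(-1,3)-s["tool_pos"]).reshape(400,640,3)*1000
for n,a in (("deck",(13,19)),("rail",(29,40))):
    m=(P[...,2]*1000>a[0])&(P[...,2]*1000<a[1])&(abs(L[...,0])<45)&(L[...,1]>-120)&(L[...,1]<50)
    print(n,m.sum())
for u in(250,290,320,360,385):print(u,[(v,round(L[v,u,0],1),round(P[v,u,2]*1000)) for v in range(125,215,3)])
for v in(150,165,180,200,215,225):print(v,[(u,round(L[v,u,0]),round(L[v,u,1]),round(P[v,u,2]*1000)) for u in range(390,450,4)])
E
```

```text
t: 8.28
tool_pos: [0.524, 0.0022, 0.0879]
tcp_rot: [0.669, 0.744, 0.0, 0.001]
wrist_force: [-0.3, 0.5, -3.0]
width: 0.01
finger_force: 30.0
[0.52396089 0.00222899 0.08808043] [[-0.106  0.994  0.002]
 [ 0.994  0.106 -0.   ]
 [-0.001  0.002 -1.   ]] [ 0.33259943  0.43886938 -3.5317722 ]
deck 2466
rail 1805
250 [(125, np.float64(67.7), -1), (128, np.float64(65.6), 0), (131, np.float64(63.4), 0), (134, np.float64(61.3), 0), (137, np.float64(59.1), 0), (140, np.float64(56.9), 0), (143, np.float64(55.2), 5), (146, np.float64(53.2), 7), (149, np.float64(51.0), 7), (152, np.float64(49.4), 12), (155, np.float64(47.3), 12), (158, np.float64(45.1), 12), (161, np.float64(43.1), 12), (164, np.float64(40.3), 7), (167, np.float64(38.1), 7), (170, np.float64(35.6), 6), (173, np.float64(35.0), 15), (176, np.float64(35.9), 32), (179, np.float64(34.1), 33), (182, np.float64(32.0), 32), (185, np.float64(26.4), 15), (188, np.float64(24.1), 15), (191, np.float64(21.8), 15), (194, np.float64(19.6), 15), (197, np.float64(17.4), 15), (200, np.float64(28.2), 64), (203, np.float64(26.8), 66), (206, np.float64(
[... 4496 characters left out ...]
65, 36), (422, 20, 68, 35), (426, 20, 71, 35), (430, 21, 73, 36), (434, 20, 76, 35), (438, 16, 85, 20), (442, 18, 85, 27), (446, 21, 83, 38)]
215 [(390, 4, 52, 15), (394, 3, 55, 14), (398, 4, 58, 15), (402, 1, 63, 7), (406, 7, 61, 25), (410, 8, 63, 28), (414, 2, 72, 9), (418, 11, 65, 38), (422, 6, 74, 22), (426, 9, 73, 30), (430, 10, 75, 34), (434, 10, 77, 34), (438, 6, 84, 23), (442, 10, 83, 34), (446, 12, 83, 40)]
225 [(390, -4, 53, 15), (394, -4, 56, 15), (398, -2, 57, 20), (402, 0, 58, 27), (406, -7, 67, 7), (410, -7, 70, 7), (414, -6, 72, 9), (418, -7, 76, 7), (422, -1, 73, 24), (426, 2, 74, 32), (430, 3, 75, 35), (434, -3, 84, 19), (438, -1, 85, 25), (442, 3, 83, 37), (446, 6, 82, 44)]
```

View pics/w4.png

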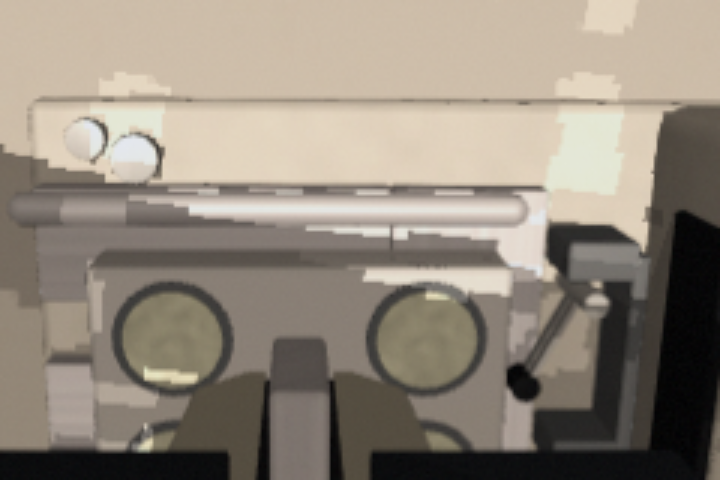

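The rail is parallel to the cassette. The leading edge sits about 20 mm before the stops (tool y 40 against 60) and clears the roller by about 11 mm. It needs to shift about 1.2 mm towards −tool x, then go down gently.

```bash
python3 -m handwheel '[[[1,-0.0024,0,0,0,0,0],[1,-0.0024,0,0.01,0,0,0],[1,-0.0024,0,0.025,0,0,0],[1,-0.0024,0,0.04,0,0,0],[1,-0.0024,0,0.052,0,0,0],[1,-0.0024,0,0.06,0,0,0],[1,-0.0024,0,0.06,0,0,0]]]'; python3 -m handwheel '[[[1,0,0,0.002,0,0,0],[1,0,0,0.004,0,0,0],[1,0,0,0.004,0,0,0]]]';python3 -m handwheel '[[[1,0,0,0.001,0,0,0],[1,0,0,0.002,0,0,0],[1,0,0,0.002,0,0,0]]]'
```

```text
t: 9.2
tool_pos: [0.5231, 0.0013, 0.0568]
tcp_rot: [0.669, 0.744, -0.0, -0.0]
wrist_force: [-0.7, -0.4, -3.5]
width: 0.01
finger_force: 30.0
t: 9.57
tool_pos: [0.5235, 0.0012, 0.0553]
tcp_rot: [0.669, 0.744, 0.0, 0.0]
wrist_force: [0.1, -0.0, -3.0]
width: 0.0102
finger_force: 30.0
t: 9.95
tool_pos: [0.5233, 0.0012, 0.0541]
tcp_rot: [0.669, 0.744, -0.0, 0.0]
wrist_force: [-0.2, -0.4, -1.9]
width: 0.0098
finger_force: 30.0
```

```bash
python3 -m handwheel '[[[1,0,0,0.001,0,0,0],[1,0,0,0.001,0,0,0]]]';python3 -m handwheel '[[[1,0,0,0.001,0,0,0],[1,0,0,0.001,0,0,0]]]'
```

```text
t: 10.2
tool_pos: [0.5233, 0.0012, 0.0538]
tcp_rot: [0.669, 0.744, 0.0, 0.0]
wrist_force: [-0.8, 0.3, -0.1]
width: 0.01
finger_force: 30.0
t: 10.45
tool_pos: [0.5233, 0.0012, 0.0538]
tcp_rot: [0.669, 0.744, 0.0, 0.0]
wrist_force: [-1.9, -0.3, 5.1]
width: 0.01
finger_force: 30.0
```

```bash
python3 -m handwheel '[[[1,0,0.002,-0.001,0,0,0],[1,0,0.006,-0.001,0,0,0],[1,0,0.01,-0.001,0,0,0],[1,0,0.014,-0.001,0,0,0],[1,0,0.018,-0.001,0,0,0],[1,0,0.02,-0.001,0,0,0],[1,0,0.02,-0.001,0,0,0]]]'; python3 -m handwheel '[[[1,0,0.002,0,0,0,0],[1,0,0.004,0,0,0,0],[1,0,0.006,0,0,0,0],[1,0,0.008,0,0,0,0],[1,0,0.01,0,0,0,0],[1,0,0.01,0,0,0,0]]]'
```

```text
t: 11.32
tool_pos: [0.5335, 0.0023, 0.0538]
tcp_rot: [0.669, 0.744, 0.0, 0.0]
wrist_force: [-1.8, -0.2, 5.5]
width: 0.0095
finger_force: 30.0
t: 12.08
tool_pos: [0.5373, 0.0026, 0.0538]
tcp_rot: [0.669, 0.744, -0.001, -0.001]
wrist_force: [-6.1, -1.9, 8.3]
width: 0.0097
finger_force: 30.0
```

```bash
python3 -m handwheel '[[[1,0,0.001,-0.001,0,0,0],[1,0,0.002,-0.001,0,0,0],[1,0,0.002,-0.001,0,0,0]]]' | sed -n '1,4p'; python3 -m handwheel '[[[1,0,0.001,0,0,0,0],[1,0,0.002,0,0,0,0],[1,0,0.002,0,0,0,0]]]'| sed -n '1,4p'; python3 -m handwheel '[[[1,0,0.001,0,0,0,0],[1,0,0.002,0,0,0,0],[1,0,0.002,0,0,0,0]]]'| sed -n '1,4p'
```

```text
t: 12.45
tool_pos: [0.538, 0.0028, 0.0538]
tcp_rot: [0.669, 0.744, -0.001, -0.001]
wrist_force: [-6.0, -2.0, 5.1]
t: 12.82
tool_pos: [0.539, 0.0029, 0.0538]
tcp_rot: [0.669, 0.744, -0.001, -0.001]
wrist_force: [-4.8, -1.7, 6.2]
t: 13.2
tool_pos: [0.5399, 0.003, 0.0538]
tcp_rot: [0.669, 0.744, -0.001, -0.001]
wrist_force: [-5.3, -1.7, 5.7]
```

```bash
for i in 1; do python3 -m handwheel '[[[1,0,0.001,0,0,0,0],[1,0,0.002,0,0,0,0],[1,0,0.002,0,0,0,0]]]' | sed -n '1,4p'; python3 -m handwheel '[[[1,0,0.001,0,0,0,0],[1,0,0.002,0,0,0,0],[1,0,0.002,0,0,0,0]]]'| sed -n '1,4p'; python3 -m handwheel '[[[1,0,0.001,0,0,0,0],[1,0,0.001,0,0,0,0]]]'| sed -n '1,4p';python3 -m handwheel '[[[1,0,0.001,0,0,0,0],[1,0,0.001,0,0,0,0]]]'| sed -n '1,4p'; done
```

```text
t: 13.58
tool_pos: [0.5409, 0.0031, 0.0538]
tcp_rot: [0.669, 0.744, -0.001, -0.001]
wrist_force: [-5.2, -1.6, 5.2]
t: 13.95
tool_pos: [0.5419, 0.0032, 0.0538]
tcp_rot: [0.669, 0.744, -0.001, -0.001]
wrist_force: [-5.7, -1.8, 5.5]
t: 14.2
tool_pos: [0.5424, 0.0033, 0.0538]
tcp_rot: [0.669, 0.744, -0.001, -0.001]
wrist_force: [-5.5, -1.1, 4.8]
t: 14.45
tool_pos: [0.5429, 0.0033, 0.0539]
tcp_rot: [0.669, 0.744, -0.001, -0.001]
wrist_force: [-5.5, -1.7, 5.1]
```

```bash
for i in 1; do python3 -m handwheel '[[[1,0,0.001,0,0,0,0],[1,0,0.001,0,0,0,0]]]' | sed -n '2p;4p'; python3 -m handwheel '[[[1,0,0.001,0,0,0,0],[1,0,0.001,0,0,0,0]]]'| sed -n '2p;4p'; python3 -m handwheel '[[[1,0,0.001,0,0,0,0],[1,0,0.001,0,0,0,0]]]'| sed -n '2p;4p';python3 -m handwheel '[[[1,0,0.001,0,0,0,0],[1,0,0.001,0,0,0,0]]]'| sed -n '2p;4p'; done
```

```text
tool_pos: [0.5429, 0.0034, 0.0539]
wrist_force: [-7.2, -2.9, 7.5]
tool_pos: [0.5429, 0.0034, 0.0538]
wrist_force: [-8.3, -1.7, 7.7]
tool_pos: [0.543, 0.0035, 0.0539]
wrist_force: [-10.2, -1.8, 9.8]
tool_pos: [0.543, 0.0034, 0.0539]
wrist_force: [-11.1, -2.5, 11.4]
```

```bash
python3 -m handwheel '[[[1,0,0.001,-0.001,0,0,0],[1,0,0.002,-0.001,0,0,0],[1,0,0.002,-0.001,0,0,0]]]' | sed -n '2p;4p'; python3 -m handwheel '[[[1,0,0.001,0,0,0,0],[1,0,0.002,0,0,0,0],[1,0,0.002,0,0,0,0]]]'| sed -n '1,2p;4p';  python3 - <<'E'
from h import *
c=read_camera("wrist"); np.savez("w5.npz",**c); s=arm.sense()
cv2.imwrite("pics/w5.png",cv2.resize(c["frame"][140:260,220:460],None,fx=3.3,fy=3.3))
E
```

```text
tool_pos: [0.5431, 0.0035, 0.054]
wrist_force: [-12.3, -3.7, 10.0]
t: 16.2
tool_pos: [0.5431, 0.0035, 0.054]
wrist_force: [-16.2, -4.2, 13.2]
```

View pics/w5.png

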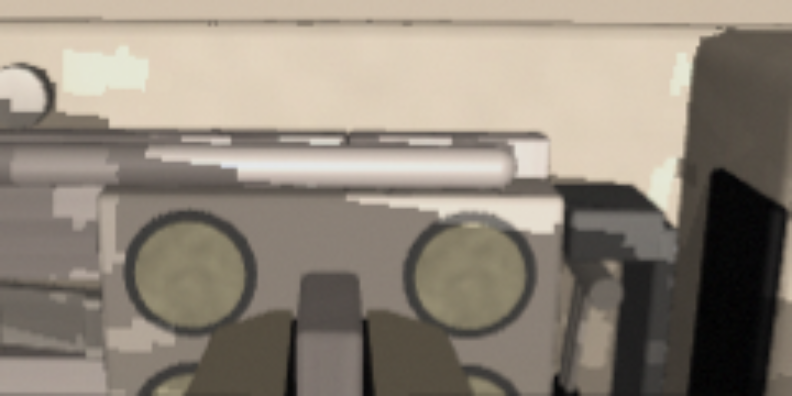

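The cassette's leading edge is up against the stop (562 against 565 px) and the lever is folded back. I'll relax the push, then open and lift.

```bash
python3 -m handwheel '[[[1,0,-0.003,-0.001,0,0,0],[1,0,-0.006,-0.001,0,0,0],[1,0,-0.006,-0.001,0,0,0]]]' | sed -n '1,2p;4p'; python3 -m handwheel '[[[0.3,0,0,0,0,0,0],[0.3,0,0,0,0,0,0],[0.3,0,0,0,0,0,0],[0.3,0,0,0,0,0,0]]]'
```

```text
t: 16.62
tool_pos: [0.543, 0.0035, 0.054]
wrist_force: [-5.9, -2.1, 0.1]
t: 17.12
tool_pos: [0.5458, 0.0035, 0.0555]
tcp_rot: [0.669, 0.744, 0.0, 0.001]
wrist_force: [-0.2, 0.2, 0.1]
width: 0.0325
finger_force: 0.0
```

```bash
python3 -m handwheel '[[[0.3,0,-0.005,0,0,0,0],[0.3,0,-0.005,-0.03,0,0,0],[0.3,0,-0.005,-0.08,0,0,0],[0.3,0,-0.005,-0.16,0,0,0],[0.3,0,-0.05,-0.24,0,0,0],[0.3,-0.05,-0.1,-0.28,0,0,0],[0.3,-0.06,-0.12,-0.28,0,0,0],[0.3,-0.06,-0.12,-0.28,0,0,0],[0.3,-0.06,-0.12,-0.28,0,0,0]]]'
python3 - <<'E'
from h import *
c=read_camera("wrist"); np.savez("w6.npz",**c); s=arm.sense()
M=R.from_quat(s["tcp_rot"]);q=M.inv().apply(np.array([[.543,.0035,.025]])-s["tool_pos"]);print(q)
cv2.imwrite("pics/w6.png",cv2.resize(c["frame"][60:240,300:500],None,fx=3.3,fy=3.3,interpolation=cv2.INTER_CUBIC))
E
```

```text
t: 18.25
tool_pos: [0.4886, -0.0321, 0.1944]
tcp_rot: [0.669, 0.744, -0.0, -0.001]
wrist_force: [0.9, 1.0, -0.5]
width: 0.0328
finger_force: 0.0
[[0.02948995 0.0579771  0.1692758 ]]
```

View pics/w6.png

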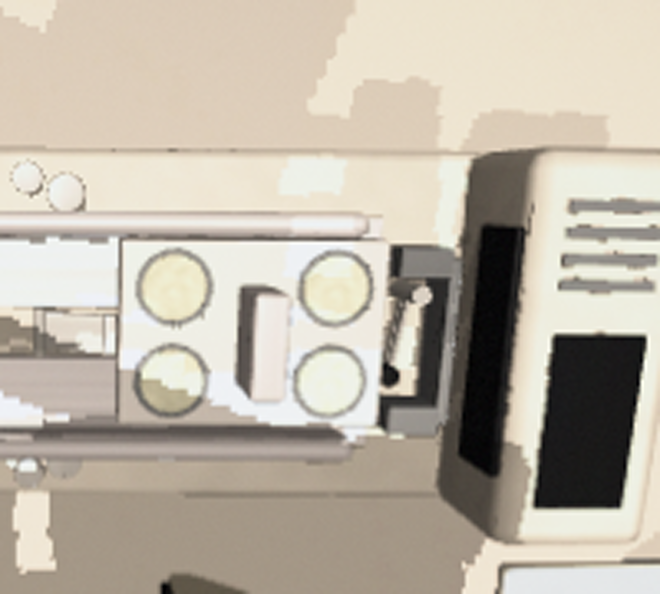

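The cassette lies between the rails, its leading edge (x≈385) next to the stops (390) and the lever folded back. The catch plate is at (40–112, 335), right behind the trailing edge (118). Next I'll check the catch height and the gap to the stops by range.

Run:
```python
from h import *
c=dict(np.load("w6.npz"));s=arm.sense();M=R.from_quat(s["tcp_rot"])
P=cloud(c);L=M.inv().apply(P.reshape(-1,3)-s["tool_pos"]).reshape(400,640,3)*1000
for y in(265,325,335,345,400):
    v=60+round(y/3.3);print(y,[(u,round(L[v,u,1]),round(1000*np.median(P[v-1:v+2,u,2]),1)) for u in range(306,340,2)])
for y in(255,415):
    v=60+round(y/3.3);print(y,[(u,round(L[v,u,1],1),round(1000*P[v,u,2])) for u in range(410,432,1)])
t=read_camera("top");Pt=cloud(t);print("knob",Pt[228,401])
```

```text
265 [(306, -13, np.float64(15.7)), (308, -11, np.float64(15.8)), (310, -9, np.float64(14.7)), (312, -7, np.float64(14.1)), (314, -5, np.float64(15.0)), (316, -3, np.float64(15.1)), (318, -1, np.float64(16.4)), (320, 1, np.float64(15.5)), (322, 3, np.float64(14.9)), (324, 5, np.float64(15.1)), (326, 7, np.float64(15.3)), (328, 9, np.float64(14.9)), (330, 11, np.float64(15.0)), (332, 13, np.float64(14.8)), (334, 15, np.float64(14.2)), (336, 17, np.float64(29.3)), (338, 18, np.float64(32.0))]
325 [(306, -14, np.float64(7.1)), (308, -12, np.float64(6.9)), (310, -9, np.float64(14.1)), (312, -7, np.float64(15.3)), (314, -5, np.float64(13.9)), (316, -3, np.float64(14.0)), (318, -1, np.float64(13.3)), (320, 1, np.float64(14.0)), (322, 3, np.float64(14.6)), (324, 5, np.float64(16.7)), (326, 7, np.float64(15.4)), (328, 9, np.float64(17.1)), (330, 11, np.float64(16.8)), (332, 13, np.float64(19.7)), (334, 15, np.float64(21.1)), (336, 17, np.float64(29.9)), (338, 19, np.float64(31.5))]
335 [(306, -14, np.float64(7.9)), (308, -12, np.float64(6.4)), (310, -9, np.float64(13.8)), (312, -7, np.float64
[... 2019 characters left out ...]
]
415 [(410, np.float64(91.7), 32), (411, np.float64(93.1), 31), (412, np.float64(94.3), 30), (413, np.float64(95.1), 31), (414, np.float64(97.2), 27), (415, np.float64(97.8), 29), (416, np.float64(97.8), 32), (417, np.float64(98.1), 34), (418, np.float64(98.9), 35), (419, np.float64(100.0), 35), (420, np.float64(101.0), 35), (421, np.float64(102.3), 34), (422, np.float64(102.7), 36), (423, np.float64(104.1), 35), (424, np.float64(104.6), 36), (425, np.float64(105.8), 35), (426, np.float64(106.7), 36), (427, np.float64(107.6), 36), (428, np.float64(108.7), 36), (429, np.float64(109.7), 36), (430, np.float64(111.0), 35), (431, np.float64(111.4), 37)]
knob [ 0.48353454 -0.3182223   0.0426566 ]
```

The catch tip stands 5 mm above the deck directly behind the cassette. The leading edge is about 2 mm from the stops, so the cassette is resting on the catch.

```bash
python3 -c "
from cell import arm
print(arm.hand_in())"
```

```text
the job is handed in; nothing more can be done
None
```

I moved the filter cassette from its pocket into the dock, slid it home against the stops (about 16 N at the most) and handed the job in at about 18 s: the catch is up behind it and the lever looks pressed in, though I had no switch reading to confirm it; the blank is still in its pocket, and the gripper is clear.

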